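# Level the worktop shelf: spirit level in the plate groove, screw foot, press and hold

## Robot

A 6-joint arm with a two-finger parallel gripper is mounted at the origin on a cart in front of the work surface, level with it; the furniture and walls round the work are solid. World frame = base frame: x ahead of the robot, y to its left, z up, the work surface at z = 0. Lengths are in m, angles in degrees, forces in N, time in s.
With the tool pointing down it reaches from about 0.325 to 0.9 m from the base axis. Payload 6.1 kg.
Tool frame: the origin (TCP) lies at the very end of the fingers, on their centre line; the grasp point (between the pads) lies 19 mm behind it; z points along the fingers, y is the line along which they close (so a half turn about z gives the same grasp; the last joint's range is limited). The gripper opens to 85 mm and grips with 20 to 120 N. Pads are 22 mm wide; open, the fingers measure 114 mm over their backs; the gripper's body (76 mm by 85 mm) begins 54 mm behind the grasp point. The pads swing forward as they close: fully open they stand 13 mm farther back than shut.
Start: joints at [-83.256, 12.628, 87.462, -0, 79.91, -7.225], TCP at [0.151, -0.607, 0.231] pointing down, gripper open.
Joint ranges: [-170.65, 170.65], [-52.31, 119.04], [5.05, 147.46], [-71.25, 251.25], [11.57, 151.72], [-153.62, 153.62]. Speed limits (degrees/s): [147.25, 147.25, 172.46, 180, 180, 180].

## Interface

Orientations are given as a 3x3 rotation matrix whose columns are the frame's x, y, z axes.
In Python, from bench import robot gives the robot as it stands.
- The arm moves only by the shell command python3 -m jog 'ROWS'. ROWS is JSON, a list of rows, each a list of 3 entries, a list of its own where there are three numbers: the shift along the tool's x, y, z in cm, then the turn about the tool's z in degrees, then the finger opening in cm, from 0 to 8.54. In form: [[[x, y, z], roll, fingers], ...]. A call has exactly 10 rows; each row shifts and turns the commanded pose from where the row before left it, along the tool's axes as they then stand; what a row does not reach is not made up. A row lasts 1/12 s, in which the tool goes at most 41.7 mm and 7.16 degrees, less where a joint would pass 70% of its speed; a pose out of reach is approached as far as the arm can. A call is refused whole if a number of a shift passes 4.17 or a number of a turn 7.16, either way. A call with a gripper value outside its range is refused whole. The fingers move at their own pace and stop on an object; the grip force is fixed at half the most. Time passes only in rows, so rows that do not move let the fingers close, or fill a call up. It gives the time, the measured TCP pose, the force, the opening and the grip force at its end, in the units of the state.
- robot.sense(): the state, without advancing time (a new reading comes with each control period).
- robot.capture(name): name is "scene" or "top" or "wrist"; returns a dict with "image" (420x560x3 uint8, red, green, blue), "camera_matrix" (3x3 intrinsics, pixels), "world_from_camera" (4x4, takes a point from camera to world coordinates). Camera axes: x right, y up, looking along -z (the intrinsics and any distortion apply to the point x, -y, -z); pixel columns grow to the right and rows downward; lengths in m; the calibration is good to about 2 mm. A picture is of the moment at which its call begins. There is no depth.
- robot.hand_in(): hands the job in; it is judged then, once.
Trained networks look in a picture, given as the dict that the camera call returned (one of the last four; its "shot" number tells which), for a name from the list of things; names that differ only in an ending like _2 or _b are one class to them, and where a whole thing is asked for, a point or a joint stands for the part that bears it (a point fixed in the world has none). Each returns a list of dicts, best first, with "conf" (0 to 1); they miss things now and then, are a little off and sometimes report something else, mostly with a low value. They report only what shows in the picture. A call takes as long as a camera call.
- robot.regions_of(picture, name): "mask" (420x560 bool, what is visible of it) and "point" ([row, column] in pixels, amid what is visible of it).
The state is a dict: "time_s": time; "qpos": joint angles; "joint_velocities": joint speeds; "tau": joint torques, N m; "ee_pos": TCP position; "ee_rot": TCP orientation; "wrist_force": force on the tool from outside, world axes, zero at the start; "torque": the same for the moment, N m; "opening": finger opening in m; "gripper_force": force on a finger pad.
Only numpy, scipy, OpenCV 4.12 (cv2) and the standard library are available. Lean on these libraries where they do the work, as an engineer would, in place of code of your own. Each camera call takes 0.05 s, during which the arm holds its last target. There are 200 camera calls.

## Task

The small wooden shelf on the worktop leans, so level it before its jars go back: draw the aluminium spirit level up out of its slot in the wooden rack, stand it on its long edge in the plate groove, about midway along the shelf, and let go of it. Then turn the wing knob of the shelf's screw foot until the bubble stands between its two lines, let go of the knob, and press down on the top of the level with the fingers, about as firmly as a doorbell, so that it sits flat and the bubble still shows level. Finish while still pressing, so that the foot's lock nut can be tightened meanwhile, and leave the jars and the other tools where they are.

Things in the scene. Friction and masses are not known exactly. Their poses are not given: they have to be found in the camera images.
- level_mid (a point): Centre (half-way up) of the spirit level: aluminium bar 150 mm long (its x), 14 mm thick (y), 50 mm tall (z), black end caps, 0.3 kg; flat top 25 mm above, flat foot 25 mm below. The middle of the top is solid metal, to grip and to press. It starts on its long edge in one of the rack's slots, 26 mm standing out. It may stand either way round in the groove.
- vial_mid (a point): Middle of the vial let into the level's top edge, 43 mm from the level's centre towards its +x end and 16.5 mm above it; the open cut-out for it runs from 20 to 66 mm. Two black lines, 13 mm apart inside, mark the middle; the pale bubble is 10 mm long.
- bubble (a joint): Place of the bubble along the vial, m: 0 is midway between the lines, + towards the level's +x end, at most 0.0105 either way. It runs to the higher end, 12 mm for a degree of slope, and takes about 1 s to settle; it means nothing while the level is carried.
- level: The spirit level itself: the same axes as level_mid, origin at the centre of its underside.
- rack_mid (a point): Middle of the top face, 34 mm above the worktop, of a fixed light wooden block, 154 mm (its x) by 130 mm (its y), with three slots along its y at x = -52, 0 and +52 mm, each 18 mm wide, 24 mm deep and open at both ends. The level, a whetstone and a dough scraper stand in them in any order.
- groove (a point): Middle of the floor of the shelf's plate groove, which runs the whole length of the shelf (this point's y), 20 mm wide, 5 mm deep, 35 mm in front of the shelf's middle line; z is square to the shelf. The shelf's top is 5 mm higher than this point and about 60 mm above the worktop.
- knob_bar (a point): Middle of the upright bar of the foot's black wing knob, above the shelf's -y end: 44 mm long (its x), 12 mm thick (y), 26 mm tall (z), on a round hub of 38 mm. It turns about the vertical with slight friction, keeps its height and stays where left. Clockwise from above raises the -y end, 16 mm a turn: one radian moves the bubble 7 mm; 0.4 to 2.2 rad are needed.
- riser_deck: The fixed-standing shelf's wooden deck, 150 mm deep (x), 310 mm long (y); origin at worktop height under the two legs at its +y end. A screw foot bears the -y end, 250 mm from the legs; that end starts 1 to 6 mm too low. A round pot, 62 mm wide and 35 mm tall, stays on the deck at the back of the +y end.
- whetstone: A two-layer grey whetstone, 150 x 14 x 48 mm, on edge in another slot of the rack. Leave it.
- scraper: A dough scraper, steel blade with a dark wooden grip on top, 124 x 14 x 54 mm, in another slot. Leave it.
- spice_jar_2: Spice jar with a green cap, 46 mm wide, 106 mm tall, behind the shelf. Leave it.
- spice_jar_3: Spice jar with a red cap, 46 mm wide, 105 mm tall, behind the shelf. Leave it.
- spice_jar_1: Spice jar with a black cap, 41 mm wide, 105 mm tall, behind the shelf. Leave it.
- honey_jar: Honey jar, 64 x 68 x 84 mm, behind the shelf. Leave it.
- sardines: Flat sardine tin, 63 x 105 x 23 mm, on the worktop near the front edge, between rack and shelf. Leave it.

How it is judged:
By the outcome, as a careful person would: the job done as asked, in the order asked, and still so for the second after the job is handed in, while the arm keeps its last pose, push and grip.
It also fails if it takes over 64 s, if anything falls off the work surface, if the arm or the gripper's body presses on something with over 40 N, if the wrist force passes 120 N, or if a joint passes its speed limit or range.

## Working session

There is one attempt and no reset: what is moved stays moved. The work goes in short steps, Python scripts to look and compute and a shell command to move; the robot and the scene stay as the last step left them, time stands still between calls to the robot, and variables do not carry over. Pictures are saved under pics/ and viewed, at most 10 in all, crops included, and the job is handed in when it is done.

```bash
ls; mkdir -p pics; cat > h.py <<'E'
import numpy as np, cv2
from bench import robot
def save(c,n,crop=None,s=1):
    im=c["image"][:,:,::-1]
    if crop: r0,r1,c0,c1=crop; im=im[r0:r1,c0:c1]
    if s!=1: im=cv2.resize(im,None,fx=s,fy=s,interpolation=cv2.INTER_CUBIC)
    cv2.imwrite("pics/"+n,im)
def ray(c,rc):
    K=np.array(c["camera_matrix"]);T=np.array(c["world_from_camera"])
    d=np.linalg.inv(K)@[rc[1],rc[0],1]; d=T[:3,:3]@[d[0],-d[1],-d[2]]
    return T[:3,3],d
def atz(c,rc,z):
    o,d=ray(c,rc); return o+d*(z-o[2])/d[2]
def proj(c,p):
    K=np.array(c["camera_matrix"]);T=np.array(c["world_from_camera"])
    q=T[:3,:3].T@(np.array(p)-T[:3,3]); q=K@[q[0],-q[1],-q[2]]; return q[1]/q[2],q[0]/q[2]
E
python3 - <<'E'
from h import *
s=robot.sense(); print(s["time_s"],s["ee_pos"],np.round(s["ee_rot"],3).tolist(),s["opening"])
for n in("top","scene"):
    c=robot.capture(n); save(c,n+"0.png")
    print(n,np.round(c["world_from_camera"],3).tolist(),np.round(c["camera_matrix"],1).tolist(),[k for k in c])
    for nm in("level","knob_bar","whetstone","scraper","riser_deck","sardines","vial_mid","rack_mid","groove"):
        try:
            for r in robot.regions_of(c,nm)[:2]:
                rect=cv2.minAreaRect(np.argwhere(r["mask"])[:,::-1].astype(np.float32))
                print(nm,round(r["conf"],2),np.round(r["point"],1),r["mask"].sum(),np.round(cv2.boxPoints(rect)).astype(int).tolist())
        except Exception as e: print(nm,e)
E
```

```text
pics
0.0 [ 0.15078733 -0.60589952  0.23017564] [[0.97, 0.241, -0.0], [0.241, -0.97, 0.002], [0.0, -0.002, -1.0]] 0.08546610827365134
top [[-0.026, 0.986, -0.166, 0.349], [-1.0, -0.023, 0.017, 0.06], [0.013, 0.167, 0.986, 1.289], [0.0, 0.0, 0.0, 1.0]] [[546.0, 0.0, 280.6], [0.0, 546.0, 213.9], [0.0, 0.0, 1.0]] ['image', 'camera_matrix', 'world_from_camera', 'shot']
level 0.64 [239.8 190. ] 594 [[157, 233], [224, 233], [224, 243], [157, 243]]
knob_bar 0.61 [236.5 394.5] 236 [[383, 238], [396, 226], [407, 237], [395, 250]]
whetstone 0.85 [283.  194.6] 528 [[158, 280], [227, 279], [227, 287], [158, 289]]
scraper 0.85 [259.1 198.2] 327 [[164, 257], [218, 257], [218, 263], [164, 263]]
riser_deck 0.88 [231.6 335.8] 8659 [[266, 251], [277, 186], [412, 209], [401, 274]]
sardines 0.81 [288.5 280.2] 1133 [[254, 288], [293, 266], [307, 290], [268, 312]]
vial_mid 0.92 [238.8 192.9] 551 [[157, 234], [224, 234], [224, 243], [157, 243]]
rack_mid 0.87 [265.5 190.2] 2638 [[163, 228], [221, 228], [221, 296], [163, 296]]
rack_mid 0.66 [287.9 282.8] 1183 [[255, 290], [293, 266], [308, 290], [269, 313]]
g
[... 505 characters left out ...]
349 [[206, 215], [212, 203], [246, 221], [239, 234]]
whetstone 0.76 [235.  204.1] 421 [[178, 231], [186, 217], [222, 240], [213, 253]]
scraper 0.62 [222.1 206.8] 345 [[192, 224], [196, 212], [227, 225], [223, 236]]
scraper 0.57 [250.7 321.9] 4926 [[257, 238], [283, 194], [395, 259], [369, 304]]
riser_deck 0.7 [250.7 324. ] 4767 [[257, 239], [282, 195], [395, 257], [371, 301]]
sardines 0.67 [265.4 249. ] 831 [[226, 258], [269, 258], [269, 278], [226, 278]]
vial_mid 0.66 [217.2 223.8] 333 [[204, 215], [211, 203], [245, 222], [239, 234]]
rack_mid 0.9 [242.3 200.7] 858 [[170, 232], [236, 224], [240, 252], [174, 260]]
groove 0.97 [247.8 323.8] 4956 [[257, 238], [282, 193], [395, 257], [370, 302]]
```

```bash
python3 - <<'E'
from h import *
im=cv2.imread("pics/top0.png")[150:325,140:430]
cv2.imwrite("pics/top0c.png",cv2.resize(im,None,fx=2.7,fy=2.7,interpolation=cv2.INTER_CUBIC))
E
```

```text
(no output)
```

View pics/top0c.png

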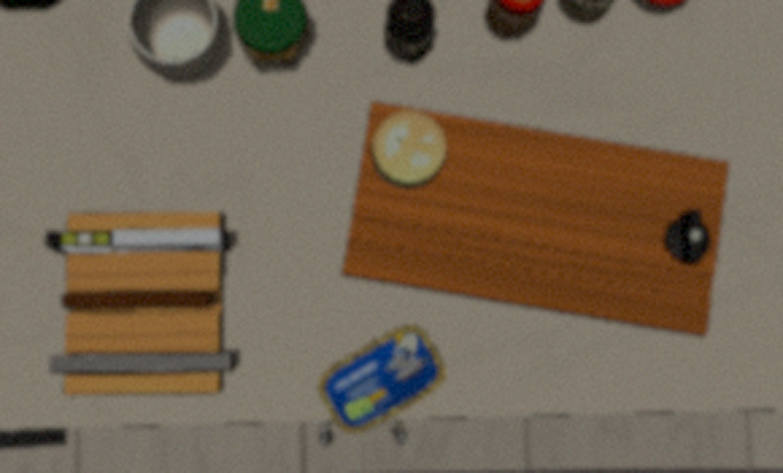

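```bash
python3 - <<'E'
from h import *
c=robot.capture("top")
C=lambda u,v:(150+v/2.7,140+u/2.7)
L=[atz(c,C(*p),.06) for p in((48,239),(235,239),(64,239),(112,239))]
print("level",np.round(L,4).tolist())
D=[atz(c,C(*p),.06) for p in((370,102),(728,160),(705,333),(343,275))]
print("deck",np.round(D,4).tolist(),[round(float(np.linalg.norm(D[i]-D[(i+1)%4])),3) for i in range(4)])
print("rack",np.round([atz(c,C(*p),.034) for p in((66,213),(222,213),(222,392),(66,392))],4).tolist())
print("knob",atz(c,C(687,237),.1))
r=robot.regions_of(c,"knob_bar")[0]; print(r["point"])
w=robot.capture("wrist");save(w,"w0.png");s=robot.sense()
print(np.round(w["world_from_camera"],3).tolist(),w["camera_matrix"]); T=np.eye(4);T[:3,:3]=s["ee_rot"];T[:3,3]=s["ee_pos"]
print(np.round(np.linalg.inv(T)@w["world_from_camera"],3).tolist())
E
```

```text
level [[0.5062, 0.317, 0.06], [0.5025, 0.1608, 0.06], [0.5059, 0.3037, 0.06], [0.505, 0.2636, 0.06]]
deck [[0.6173, 0.0448, 0.06], [0.5601, -0.258, 0.06], [0.4144, -0.2293, 0.06], [0.4701, 0.071, 0.06]] [0.308, 0.148, 0.305, 0.15]
rack [[0.5316, 0.3074, 0.034], [0.5285, 0.1739, 0.034], [0.3765, 0.1751, 0.034], [0.3798, 0.3059, 0.034]]
knob [ 0.49035065 -0.21004789  0.1       ]
[236.1, 395.0]
[[0.241, 0.93, 0.277, 0.221], [-0.97, 0.231, 0.069, -0.588], [0.0, -0.286, 0.958, 0.374], [0.0, 0.0, 0.0, 1.0]] [[320.14620391   0.         278.9206593 ]
 [  0.         320.14620391 204.09915645]
 [  0.           0.           1.        ]]
[[0.0, 0.958, 0.286, 0.073], [1.0, 0.0, -0.001, -0.001], [-0.0, 0.286, -0.958, -0.143], [0.0, 0.0, 0.0, 1.0]]
```

```bash
python3 -m jog '[[[2.28,-3.07,0],0,4],[[2.28,-3.07,0],0,4],[[2.28,-3.07,0],0,4],[[2.28,-3.07,0],0,4],[[2.28,-3.07,0],0,4],[[2.28,-3.07,0],0,4],[[2.28,-3.07,0],0,4],[[2.28,-3.07,0],0,4],[[2.28,-3.07,0],0,4],[[2.28,-3.07,0],0,4]]'
python3 -m jog '[[[2.28,-3.07,0],0,4],[[2.28,-3.07,0],0,4],[[2.28,-3.07,0],0,4],[[2.28,-3.07,0],0,4],[[2.28,-3.07,0],0,4],[[2.28,-3.07,0],0,4],[[2.28,-3.07,0],0,4],[[2.28,-3.07,0],0,4],[[2.28,-3.07,0],0,4],[[2.28,-3.07,0],0,4]]'
python3 -m jog '[[[2.28,-3.07,0],0,4],[[2.28,-3.07,0],0,4],[[2.28,-3.07,0],0,4],[[2.28,-3.07,0],0,4],[[0,0,0],-7,4],[[0,0,0],-7,4],[[0,0,0],-7,4],[[0,0,0],-7,4],[[0,0,0],-7,4],[[0,0,0],-7,4]]'
python3 -m jog '[[[0,0,0.7],-7,4],[[0,0,0.7],-7,4],[[0,0,0.7],-7,4],[[0,0,0.7],-7,4],[[0,0,0.7],-4.6,4],[[0,0,0.7],0,4],[[0,0,0.7],0,4],[[0,0,0.7],0,4],[[0,0,0],0,4],[[0,0,0],0,4]]'
python3 - <<'E'
from h import *
s=robot.sense(); print(s["time_s"],s["ee_pos"],np.round(s["ee_rot"],3).tolist(),s["opening"],s["wrist_force"])
c=robot.capture("wrist");save(c,"w1.png")
for nm in("level","vial_mid","scraper","rack_mid"):
    for r in robot.regions_of(c,nm)[:1]:
        rect=cv2.minAreaRect(np.argwhere(r["mask"])[:,::-1].astype(np.float32))
        b=cv2.boxPoints(rect);print(nm,round(r["conf"],2),np.round(r["point"],1),np.round(b).astype(int).tolist(),np.round([atz(c,(p[1],p[0]),.06)[:2] for p in b],4).tolist())
E
```

```text
time_s: 1.98
ee_pos: [0.2983, -0.2519, 0.2315]
ee_rot: [[0.971, 0.241, 0.001], [0.241, -0.971, -0.001], [0.001, 0.001, -1.0]]
wrist_force: [1.3, -0.5, 0.1]
opening: 0.0401
gripper_force: 0.0
time_s: 2.82
ee_pos: [0.4456, 0.1016, 0.2317]
ee_rot: [[0.97, 0.242, 0.001], [0.242, -0.97, -0.0], [0.001, 0.0, -1.0]]
wrist_force: [0.5, -0.5, 0.0]
opening: 0.04
gripper_force: 0.0
time_s: 3.65
ee_pos: [0.504, 0.2407, 0.2313]
ee_rot: [[0.554, 0.832, -0.0], [0.832, -0.554, -0.0], [-0.0, -0.0, -1.0]]
wrist_force: [1.1, -0.3, -0.3]
opening: 0.0398
gripper_force: 0.0
time_s: 4.48
ee_pos: [0.5037, 0.2405, 0.1748]
ee_rot: [[0.026, 1.0, -0.001], [1.0, -0.026, -0.0], [-0.0, -0.001, -1.0]]
wrist_force: [0.6, 0.2, 0.8]
opening: 0.0401
gripper_force: 0.0
4.4833 [0.503713   0.24050714 0.1747822 ] [[0.026, 1.0, -0.001], [1.0, -0.026, -0.0], [-0.0, -0.001, -1.0]] 0.0400581602733553 [0.59512408 0.19007648 0.76874934]
level 0.87 [186.  278.7] [[272, 100], [289, 100], [291, 275], [274, 275]] [[0.5002, 0.3207], [0.5133, 0.3205], [0.5124, 0.1708], [0.497, 0.171]]
vial_mid 0.96 [186.9 282.7] [[272, 100], [289, 100], [291, 275], [274, 275]] [[0.5001, 0.3207], [0.5131, 0.3205], [0.5125, 0.1708], [0.4973, 0.171]]
scraper 0.75 [183.8 221.5] [[205, 121], [226, 119], [235, 253], [214, 254]] [[0.4478, 0.3068], [0.4638, 0.3074], [0.4633, 0.1938], [0.4452, 0.193]]
rack_mid 0.58 [180.9 242.3] [[132, 117], [310, 114], [312, 254], [134, 257]] [[0.3912, 0.3111], [0.5291, 0.3098], [0.5313, 0.191], [0.3745, 0.1922]]
```

View pics/w1.png

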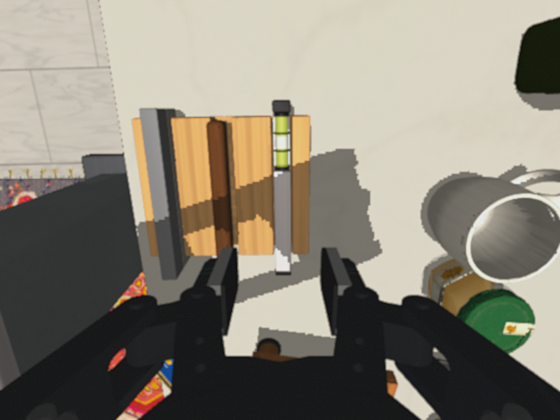

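```bash
python3 -m jog '[[[0.4,0.15,2.3],0,4],[[0,0,2.3],0,4],[[0,0,2.3],0,4],[[0,0,2.3],0,4],[[0,0,2.3],0,4],[[0,0,1.0],0,4],[[0,0,0.6],0,4],[[0,0,0.35],0,4],[[0,0,0],0,4],[[0,0,0],0,4]]'
python3 -m jog '[[[0,0,0],0,1],[[0,0,0],0,0.5],[[0,0,0],0,0.5],[[0,0,0],0,0.5],[[0,0,0],0,0.5],[[0,0,0],0,0.5],[[0,0,0],0,0.5],[[0,0,0],0,0.5],[[0,0,0],0,0.5],[[0,0,0],0,0.5]]'
```

```text
time_s: 5.57
ee_pos: [0.5066, 0.2449, 0.0421]
ee_rot: [[0.025, 1.0, 0.002], [1.0, -0.025, 0.001], [0.001, 0.002, -1.0]]
wrist_force: [-0.0, -0.3, 0.1]
opening: 0.0402
gripper_force: 0.0
time_s: 6.4
ee_pos: [0.5066, 0.2449, 0.0422]
ee_rot: [[0.025, 1.0, 0.002], [1.0, -0.025, 0.001], [0.001, 0.002, -1.0]]
wrist_force: [-0.8, -1.2, 5.5]
opening: 0.0121
gripper_force: 60.1
```

```bash
python3 -m jog '[[[0,0,-0.5],0,0.5],[[0,0,-1],0,0.5],[[0,0,-2],0,0.5],[[0,0,-2.5],0,0.5],[[0,0,-2.5],0,0.5],[[0,0,-2.5],0,0.5],[[0,0,-1.5],0,0.5],[[-1,0,-0.5],0,0.5],[[-2.3,-0.2,0],0,0.5],[[-3.5,-0.2,0],0,0.5]]'
python3 -m jog '[[[-3.8,-0.2,0],0,0.5],[[-3.8,-0.2,0],0,0.5],[[-3.8,-0.2,0],0,0.5],[[-3.8,-0.2,0],0,0.5],[[-3.8,-0.2,0],0,0.5],[[-3.8,-0.2,0],0,0.5],[[-2.4,-0.2,0],0,0.5],[[-1.3,0,0],4.65,0.5],[[0,0,0],4.65,0.5],[[0,0,0],0,0.5]]'
python3 - <<'E'
from h import *
s=robot.sense(); print(s["time_s"],s["ee_pos"],np.round(s["ee_rot"],3).tolist(),s["opening"],s["wrist_force"])
c=robot.capture("wrist");save(c,"w2.png",s=1.4)
for nm in("level","riser_deck","groove"):
    for r in robot.regions_of(c,nm)[:1]:
        rect=cv2.minAreaRect(np.argwhere(r["mask"])[:,::-1].astype(np.float32))
        b=cv2.boxPoints(rect);print(nm,round(r["conf"],2),np.round(r["point"],1),np.round(b).astype(int).tolist())
E
```

```text
time_s: 7.23
ee_pos: [0.4993, 0.1772, 0.1708]
ee_rot: [[0.022, 1.0, -0.0], [1.0, -0.022, 0.001], [0.001, -0.0, -1.0]]
wrist_force: [0.3, 0.0, -3.7]
opening: 0.0125
gripper_force: 59.0
time_s: 8.07
ee_pos: [0.4778, -0.0892, 0.1697]
ee_rot: [[0.192, 0.981, -0.002], [0.981, -0.192, 0.001], [0.0, -0.002, -1.0]]
wrist_force: [0.0, 0.1, -3.3]
opening: 0.0124
gripper_force: 59.1
8.0667 [ 0.47781216 -0.08917529  0.16970296] [[0.192, 0.981, -0.002], [0.981, -0.192, 0.001], [0.0, -0.002, -1.0]] 0.012402886197458397 [ 0.0497294   0.05081129 -3.30100223]
level 0.71 [225.4 278.6] [[259, 103], [296, 103], [296, 361], [259, 361]]
riser_deck 0.93 [115.8 345.1] [[226, 0], [447, 0], [447, 349], [226, 349]]
groove 0.87 [115.  341.4] [[226, 0], [447, 0], [447, 350], [226, 350]]
```

View pics/w2.png

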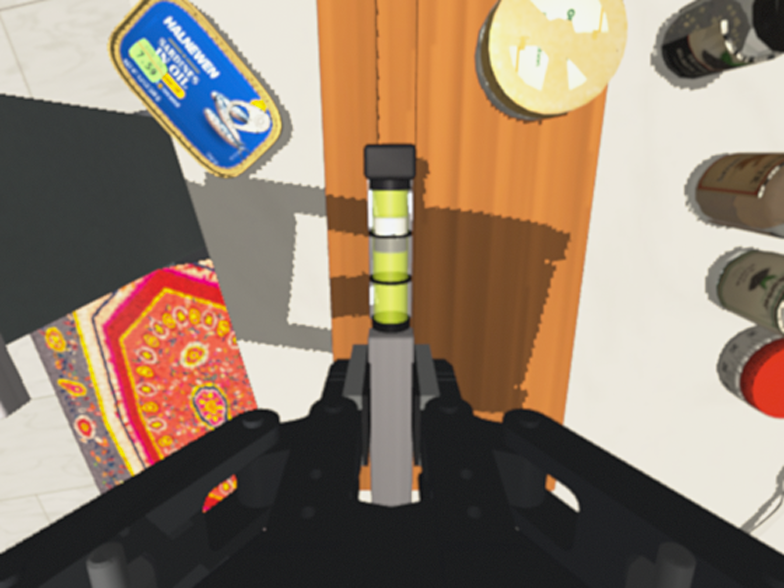

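```bash
python3 - <<'E'
from h import *
c=robot.capture("wrist"); s=robot.sense()
R=np.array(s["ee_rot"]);p0=s["ee_pos"]
g=cv2.cvtColor(c["image"],cv2.COLOR_RGB2GRAY).astype(float)
for r in (5,30,60,90):
    row=cv2.GaussianBlur(g,(1,9),0)[r,255:312]; d=np.diff(row); i=np.argsort(-abs(d))[:6]; print(r,[(int(k+255),int(d[k])) for k in sorted(i)])
def show(n,pts,z):
    for u,v in pts:
        P=atz(c,(v/1.4,u/1.4),z); print(n,np.round(P,4),"tool xy mm",np.round(1000*(R.T@(P-p0))[:2],1))
show("gL",[(376,5),(378.5,130)],.06)
show("gR",[(416,5),(417.5,130)],.06)
show("dL",[(318,5),(333,340)],.06); show("dR",[(606,110),(568,400)],.06)
E
```

```text
5 [(267, -19), (268, -19), (269, 31), (270, 24), (297, -19), (299, 25)]
30 [(267, -14), (268, -19), (269, 17), (270, 28), (296, -16), (298, 23)]
60 [(267, -13), (268, -18), (269, 16), (270, 27), (296, -17), (298, 16)]
90 [(267, -9), (268, -16), (269, 19), (270, 25), (295, -24), (297, 22)]
gL [0.4978 0.0553 0.06  ] tool xy mm [143.7  -7.6]
gL [ 0.4878 -0.0025  0.06  ] tool xy mm [85.  -6.8]
gR [0.5173 0.0517 0.06  ] tool xy mm [143.7  12.2]
gR [ 0.5083 -0.0063  0.06  ] tool xy mm [85. 14.]
dL [0.4695 0.0606 0.06  ] tool xy mm [143.7 -36.4]
dL [ 0.4373 -0.1165  0.06  ] tool xy mm [-36.4 -35.5]
dR [ 0.6076 -0.0147  0.06  ] tool xy mm [ 95.  113.2]
dR [ 0.5755 -0.1844  0.06  ] tool xy mm [-77.7 112.8]
```

```bash
python3 -m jog '[[[0.3,0.32,0.5],0,0.5],[[0,0,1.2],0,0.5],[[0,0,1.5],0,0.5],[[0,0,1.5],0,0.5],[[0,0,1.2],0,0.5],[[0,0,0.7],0,0.5],[[0,0,0.4],0,0.5],[[0,0,0],0,0.5],[[0,0,0],0,0.5],[[0,0,0],0,0.5]]'
python3 - <<'E'
from h import *
s=robot.sense(); print(s["ee_pos"],s["wrist_force"])
c=robot.capture("wrist");save(c,"w3.png",(0,300,200,420),s=2)
E
```

```text
time_s: 9.15
ee_pos: [0.4837, -0.0858, 0.1016]
ee_rot: [[0.186, 0.983, 0.001], [0.983, -0.186, -0.001], [-0.0, 0.002, -1.0]]
wrist_force: [0.1, -0.1, -2.9]
opening: 0.0126
gripper_force: 59.0
[ 0.48373281 -0.08579597  0.10162269] [ 0.13831763 -0.06143504 -2.8549013 ]
```

View pics/w3.png

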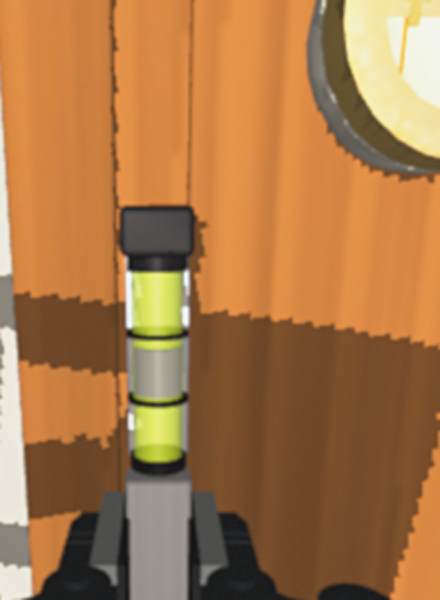

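```bash
python3 -m jog '[[[0,-0.13,0],0,0.5],[[0,0,0.4],0,0.5],[[0,0,0.4],0,0.5],[[0,0,0.3],0,0.5],[[0,0,0.1],0,0.5],[[0,0,0.05],0,0.5],[[0,0,0.05],0,0.5],[[0,0,0.05],0,0.5],[[0,0,0],0,0.5],[[0,0,0],0,0.5]]'
```

```text
time_s: 10.03
ee_pos: [0.4818, -0.0853, 0.0874]
ee_rot: [[0.186, 0.983, 0.0], [0.983, -0.186, -0.0], [-0.0, 0.0, -1.0]]
wrist_force: [0.4, -0.2, -3.2]
opening: 0.0125
gripper_force: 59.0
```

```bash
python3 -m jog '[[[0,0,0.05],0,0.5],[[0,0,0.05],0,0.5],[[0,0,0.05],0,0.5],[[0,0,0],0,0.5],[[0,0,0],0,0.5],[[0,0,0],0,0.5],[[0,0,0],0,0.5],[[0,0,0],0,0.5],[[0,0,0],0,0.5],[[0,0,0],0,0.5]]'
```

```text
time_s: 10.87
ee_pos: [0.4819, -0.0855, 0.086]
ee_rot: [[0.186, 0.983, 0.0], [0.983, -0.186, -0.0], [-0.0, 0.0, -1.0]]
wrist_force: [-1.2, -1.2, 0.2]
opening: 0.0126
gripper_force: 59.4
```

```bash
python3 -m jog '[[[0,0,0.05],0,0.5],[[0,0,0],0,0.5],[[0,0,0],0,1.5],[[0,0,0],0,1.8],[[0,0,0],0,2.4],[[0,0,0],0,3],[[0,0,0],0,3],[[0,0,-0.5],0,3],[[0,0,-1.5],0,3],[[0,0,-2],0,3]]'
python3 -m jog '[[[0,0,-3],0,3],[[0,0,-3],0,3],[[0,0,-2],0,3],[[0,0,0],0,3],[[0,0,0],0,3],[[0,0,0],0,3],[[0,0,0],0,3],[[0,0,0],0,3],[[0,0,0],0,3],[[0,0,0],0,3]]'
python3 - <<'E'
from h import *
s=robot.sense(); print(s["ee_pos"],s["wrist_force"])
c=robot.capture("wrist");save(c,"w4.png",s=1.4)
for nm in("level","vial_mid","bubble","knob_bar"):
    for r in robot.regions_of(c,nm)[:1]:
        rect=cv2.minAreaRect(np.argwhere(r["mask"])[:,::-1].astype(np.float32))
        b=cv2.boxPoints(rect);print(nm,round(r["conf"],2),np.round(r["point"],1),np.round(b).astype(int).tolist())
t=robot.capture("top");sc=robot.capture("scene")
a=robot.regions_of(t,"knob_bar");b=robot.regions_of(sc,"knob_bar")
for r in a[:1]+b[:2]: print(r["conf"],r["point"],r["mask"].sum())
# triangulate
o1,d1=ray(t,a[0]["point"]);o2,d2=ray(sc,b[0]["point"])
A=np.stack([d1,-d2],1);k=np.linalg.lstsq(A,o2-o1,rcond=None)[0];print(o1+k[0]*d1,o2+k[1]*d2)
E
```

```text
time_s: 11.7
ee_pos: [0.4803, -0.0847, 0.1244]
ee_rot: [[0.186, 0.983, -0.004], [0.983, -0.186, 0.001], [0.001, -0.004, -1.0]]
wrist_force: [-0.8, -0.6, 0.4]
opening: 0.03
gripper_force: 0.0
time_s: 12.53
ee_pos: [0.4813, -0.0852, 0.2045]
ee_rot: [[0.186, 0.983, -0.001], [0.983, -0.186, 0.001], [0.0, -0.002, -1.0]]
wrist_force: [0.1, -0.5, 0.1]
opening: 0.0302
gripper_force: 0.0
[ 0.48133371 -0.08516328  0.20447465] [ 0.08447795 -0.50616422  0.10078137]
level 0.8 [192.8 281. ] [[270, 105], [289, 105], [289, 288], [270, 288]]
vial_mid 0.8 [193.6 278.2] [[270, 106], [289, 106], [289, 287], [270, 287]]
bubble 0.55 [138.7 278.8] [[274, 131], [285, 131], [285, 141], [274, 141]]
knob_bar 0.74 [324.9 307.7] [[283, 309], [310, 300], [324, 338], [297, 348]]
0.77 [259.2, 365.3] 235Traceback (most recent call last):
  File "<stdin>", line 12, in <module>
IndexError: list index out of range
```

View pics/w4.png

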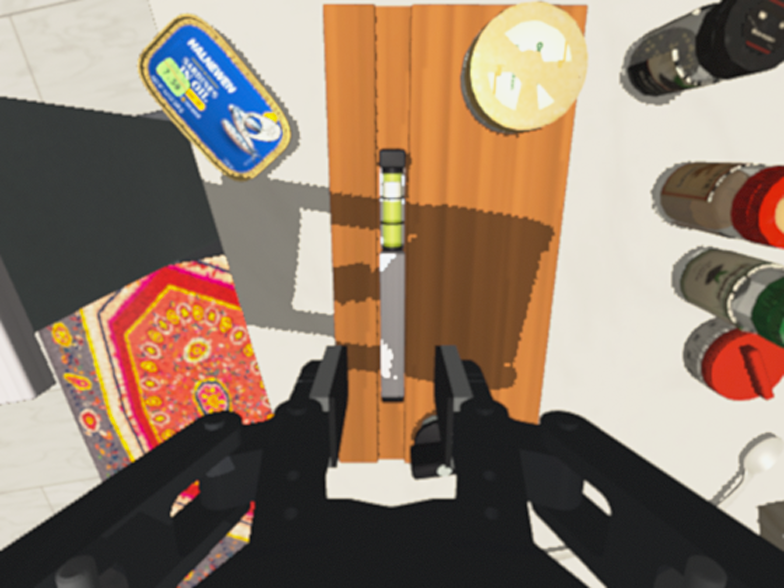

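```bash
python3 -m jog '[[[-2.5,0.6,0],0,3],[[-3.5,0.6,0],0,3],[[-3.5,0.6,0],0,3],[[-3,0.6,0],0,3],[[-1.5,0.6,0],0,3],[[0,0.5,0],0,3],[[0,0,0],0,3],[[0,0,0],0,3],[[0,0,0],0,3],[[0,0,0],0,3]]'
python3 - <<'E'
from h import *
s=robot.sense(); print(s["qpos"])
c=robot.capture("wrist");save(c,"w5.png",s=1.4)
for nm in("knob_bar","riser_deck"):
    for r in robot.regions_of(c,nm)[:1]:
        rect=cv2.minAreaRect(np.argwhere(r["mask"])[:,::-1].astype(np.float32))
        b=cv2.boxPoints(rect);print(nm,round(r["conf"],2),np.round(r["point"],1),np.round(b).astype(int).tolist(),atz(c,r["point"],.09))
E
```

```text
time_s: 13.82
ee_pos: [0.4902, -0.228, 0.2052]
ee_rot: [[0.185, 0.983, -0.0], [0.983, -0.185, 0.0], [0.0, -0.0, -1.0]]
wrist_force: [1.1, -0.1, 0.5]
opening: 0.03
gripper_force: 0.0
[-3.33123465e+01  2.25044249e+00  1.01737921e+02  1.44126504e-02
  7.60324239e+01 -2.26825104e+01]
knob_bar 0.65 [180.  278.8] [[251, 160], [305, 160], [305, 202], [251, 202]] [ 0.49309774 -0.21059035  0.09      ]
riser_deck 0.95 [ 98.5 291.1] [[186, 0], [373, 0], [373, 209], [186, 209]] [ 0.51410176 -0.14974008  0.09      ]
```

View pics/w5.png

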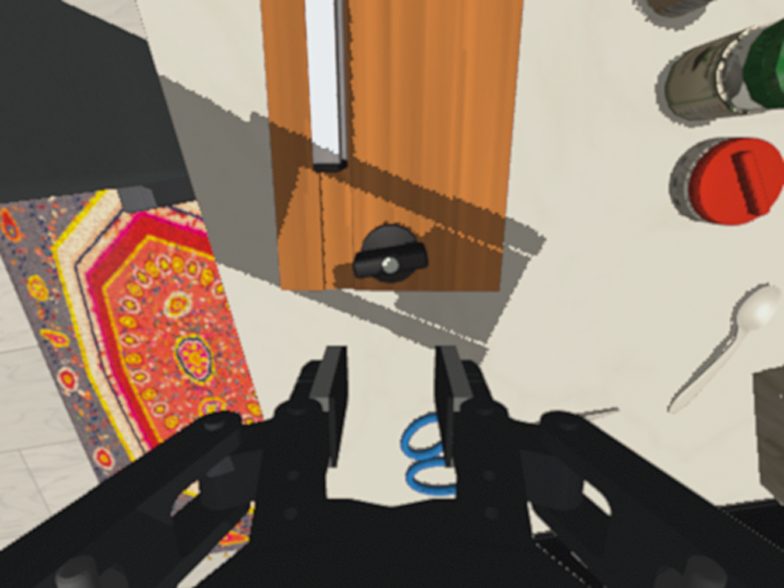

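```bash
python3 - <<'E'
from h import *
c=robot.capture("scene")
save(c,"s5.png",(205,305,300,420),s=5)
t=robot.capture("top")
im=cv2.resize(t["image"][215:260,370:430,::-1],None,fx=10,fy=10,interpolation=cv2.INTER_CUBIC)
im2=cv2.imread("pics/s5.png"); H=600
im=cv2.resize(im,(400,300)); im2=cv2.resize(im2,(400,333))
o=np.zeros((340,800,3),np.uint8);o[:300,:400]=im;o[:333,400:]=im2;cv2.imwrite("pics/cmp5.png",o)
for n,q in(("t",t),("s",c)):
  for r in robot.regions_of(q,"knob_bar")[:2]: print(n,r["conf"],r["point"])
E
```

```text
t 0.67 [238.1, 392.5]
s 0.79 [260.5, 364.5]
```

View pics/cmp5.png

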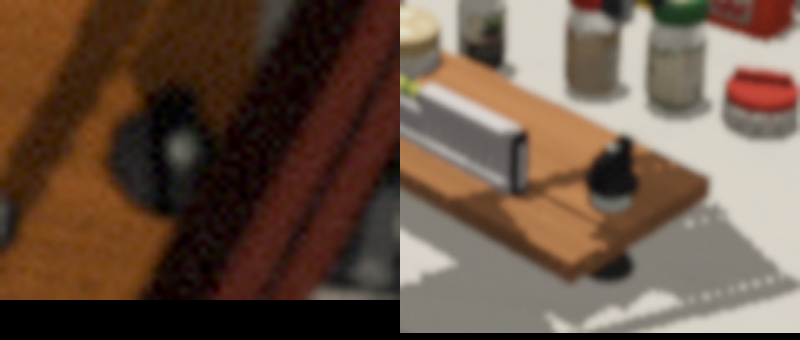

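```bash
python3 - <<'E'
from h import *
w=robot.capture("wrist");t=robot.capture("top");s=robot.sense()
o1,d1=ray(w,(188.6,278.6));o2,d2=ray(t,(237.5,397))
k=np.linalg.lstsq(np.stack([d1,-d2],1),o2-o1,rcond=None)[0];print(o1+k[0]*d1,o2+k[1]*d2)
R=np.array(s["ee_rot"])
for z in(.085,.09,.095):
    a=atz(w,(259/1.4,390.5/1.4),z)
    e1,e2=atz(w,(267/1.4,354/1.4),z),atz(w,(250/1.4,427/1.4),z); m=(e1+e2)/2
    d=e2-e1; print(z,"mid",m,"len",np.linalg.norm(d),"yaw",np.degrees(np.arctan2(d[1],d[0])),"dot",atz(w,(188.6,278.6),z))
E
```

```text
[ 0.4917196  -0.21819689  0.09323135] [ 0.49166291 -0.2173337   0.09302478]
0.085 mid [ 0.49212181 -0.21687976  0.085     ] len 0.045158270147099555 yaw 2.7144484873272585 dot [ 0.49133661 -0.22019188  0.085     ]
0.09 mid [ 0.49233953 -0.21573088  0.09      ] len 0.04430003266302208 yaw 2.7144484873272803 dot [ 0.49156925 -0.21898006  0.09      ]
0.095 mid [ 0.49255725 -0.21458201  0.095     ] len 0.043441795178944656 yaw 2.714448487327263 dot [ 0.4918019  -0.21776823  0.095     ]
```

```bash
python3 -m jog '[[[1.2,0,0],0,3],[[0,0,0],-7,3],[[0,0,0],-7,3],[[0,0,0],-7,3],[[0,0,0],-7,3],[[0,0,0.5],-7,3],[[0,0,0.5],-7,3],[[0,0,0.5],-7,3],[[0,0,0.5],-7,3],[[0,0,0.5],-7,3]]'
python3 -m jog '[[[0,0,1],-7,3],[[0,0,1],-7,3],[[0,0,1],-7,3],[[0,0,1],-7,3],[[0,0,1],-7,3],[[0,0,1],-5.4,3],[[0,0,0],0,3],[[0,0,0],0,3],[[0,0,0],0,3],[[0,0,0],0,3]]'
python3 - <<'E'
from h import *
s=robot.sense();print(s["ee_pos"],s["qpos"][5]); c=robot.capture("wrist");save(c,"w6.png",s=1.4)
E
```

```text
time_s: 15.1
ee_pos: [0.4924, -0.2167, 0.1801]
ee_rot: [[-0.795, 0.607, 0.0], [0.607, 0.795, 0.0], [0.0, 0.0, -1.0]]
wrist_force: [0.9, -0.9, -0.4]
opening: 0.03
gripper_force: 0.0
time_s: 15.93
ee_pos: [0.4929, -0.2177, 0.1212]
ee_rot: [[-0.999, -0.045, 0.001], [-0.045, 0.999, -0.001], [-0.001, -0.001, -1.0]]
wrist_force: [-0.4, -0.0, -0.6]
opening: 0.0298
gripper_force: 0.0
[ 0.49288962 -0.21768177  0.12124464] -124.78354251882038
```

View pics/w6.png

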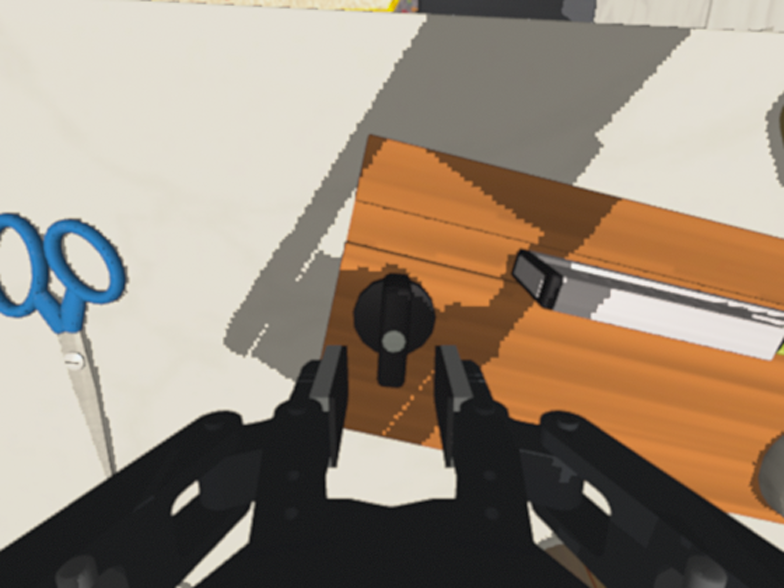

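```bash
python3 - <<'E'
from h import *
c=robot.capture("wrist");s=robot.sense();P=atz(c,(342/1.4,393/1.4),.093);print(P, (np.array(s["ee_rot"]).T@(P-s["ee_pos"]))*1000)
E
```

```text
[ 0.49536786 -0.21544553  0.093     ] [-2.64635849  2.21924061 28.13668792]
```

```bash
python3 -m jog '[[[-0.12,0.12,0.5],0,3],[[0,0,1.2],0,3],[[0,0,1.2],0,3],[[0,0,0.8],0,3],[[0,0,0.5],0,3],[[0,0,0.3],0,3],[[0,0,0],0,3],[[0,0,0],0,1.5],[[0,0,0],0,0.5],[[0,0,0],0,0.5]]'
python3 -m jog '[[[0,0,0],0,0.5],[[0,0,0],0,0.5],[[0,0,0],1,0.5],[[0,0,0],2,0.5],[[0,0,0],3,0.5],[[0,0,0],3,0.5],[[0,0,0],1,0.5],[[0,0,0],0,0.5],[[0,0,0],0,0.5],[[0,0,0],0,0.5]]'
```

```text
time_s: 16.87
ee_pos: [0.4941, -0.2164, 0.0762]
ee_rot: [[-0.999, -0.046, 0.001], [-0.046, 0.999, 0.0], [-0.001, -0.0, -1.0]]
wrist_force: [-0.6, 2.4, 6.2]
opening: 0.0108
gripper_force: 63.8
time_s: 17.7
ee_pos: [0.4941, -0.2167, 0.0762]
ee_rot: [[-0.992, 0.128, 0.001], [0.128, 0.992, -0.001], [-0.001, -0.0, -1.0]]
wrist_force: [-1.1, 0.1, 5.5]
opening: 0.0109
gripper_force: 63.6
```

```bash
python3 -m jog '[[[0,0,0],7,0.5],[[0,0,0],7,0.5],[[0,0,0],7,0.5],[[0,0,0],7,0.5],[[0,0,0],7,0.5],[[0,0,0],7,0.5],[[0,0,0],7,0.5],[[0,0,0],7,0.5],[[0,0,0],7,0.5],[[0,0,0],7,0.5]]'
python3 -m jog '[[[0,0,0],0,0.5],[[0,0,0],0,0.5],[[0,0,0],0,0.5],[[0,0,0],0,0.5],[[0,0,0],0,0.5],[[0,0,0],0,0.5],[[0,0,0],0,0.5],[[0,0,0],0,0.5],[[0,0,0],0,0.5],[[0,0,0],0,0.5]]'
python3 - <<'E'
from h import *
ims=[]
for n in("top","scene"):
    c=robot.capture(n)
    p=proj(c,(.489,-.043,.1)); r0,c0=int(p[0])-30,int(p[1])-30
    ims.append(cv2.resize(c["image"][r0:r0+60,c0:c0+60,::-1],(400,400),interpolation=cv2.INTER_CUBIC))
    for r in robot.regions_of(c,"bubble")[:2]: print(n,r["conf"],r["point"],r["mask"].sum())
cv2.imwrite("pics/b7.png",np.hstack(ims))
E
```

```text
time_s: 18.53
ee_pos: [0.4927, -0.2184, 0.0761]
ee_rot: [[-0.214, 0.977, -0.002], [0.977, 0.214, -0.003], [-0.003, -0.002, -1.0]]
wrist_force: [-8.4, -6.0, 7.5]
opening: 0.0106
gripper_force: 64.1
time_s: 19.37
ee_pos: [0.4926, -0.2184, 0.0762]
ee_rot: [[-0.219, 0.976, -0.002], [0.976, 0.219, -0.003], [-0.003, -0.002, -1.0]]
wrist_force: [-6.8, -6.3, 6.1]
opening: 0.0109
gripper_force: 64.1
top 0.38 [158.4, 241.3] 827
scene 0.16 [267.7, 247.3] 825
```

View pics/b7.png

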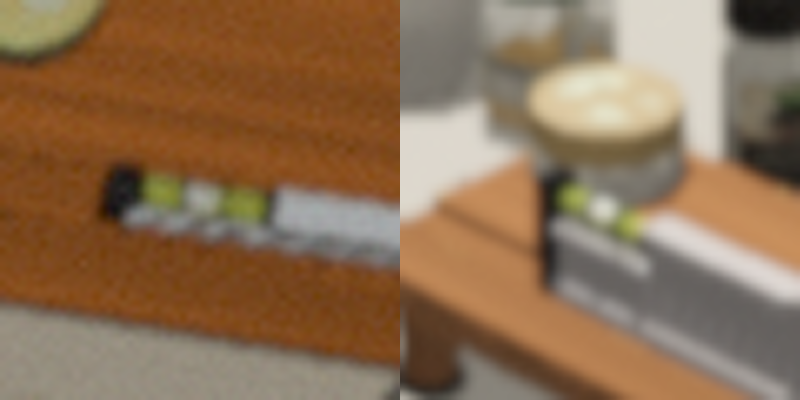

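```bash
python3 -m jog '[[[0,0,0],0,2],[[0,0,0],0,3],[[0,0,0],0,3],[[0,0,-0.5],0,3],[[0,0,-2],0,3],[[0,0,-3],0,3],[[0,0,-3],0,3],[[0,0,-2.5],0,3],[[0,0,-1],0,2],[[1.2,0.2,0],0,1]]'
python3 -m jog '[[[3,0.4,0],0,0],[[3,0.4,0],0,0],[[3,0.4,0],0,0],[[2,0.3,0],0,0],[[1,0.2,0],0,0],[[0,0,0],7,0],[[0,0,0],7,0],[[0,0,0],7,0],[[0,0,0],2.3,0],[[0,0,0],0,0]]'
cat > bub.py <<'E'
from h import *
s=robot.sense(); print(s["time_s"],s["ee_pos"],s["wrist_force"],s["opening"])
c=robot.capture("wrist")
for nm in("level","bubble"):
    for r in robot.regions_of(c,nm)[:1]:
        a=np.argwhere(r["mask"]); print(nm,round(r["conf"],2),r["point"],a.min(0),a.max(0))
        if nm=="level":
            m=a[a[:,0]<a[:,0].min()+70]; cc=int(round(np.median(m[:,1]))); r0=a[:,0].min()
im=c["image"].astype(int)[r0-2:r0+90,cc-2:cc+3].mean(1)
g=im[:,1]-im[:,2]
for i in range(len(g)): print(r0-2+i,im[i].astype(int).tolist(),end="; " if i%4 else "\n")
E
python3 bub.py
```

```text
time_s: 20.4
ee_pos: [0.4946, -0.2062, 0.1987]
ee_rot: [[-0.218, 0.976, 0.006], [0.976, 0.218, -0.004], [-0.005, 0.005, -1.0]]
wrist_force: [0.4, -0.3, -0.5]
opening: 0.0103
gripper_force: 0.0
time_s: 21.23
ee_pos: [0.4823, -0.083, 0.1937]
ee_rot: [[0.186, 0.983, -0.002], [0.983, -0.186, 0.001], [0.0, -0.002, -1.0]]
wrist_force: [0.5, -0.2, -1.1]
opening: 0.0
gripper_force: 0.0
21.2333 [ 0.48227007 -0.08300697  0.19372173] [ 0.46398726 -0.21232715 -1.07147042] 4.171866193887946e-05
bubble 0.44 [157.0, 280.1] [146 273] [159 285]Traceback (most recent call last):
  File "bub.py", line 9, in <module>
    im=c["image"].astype(int)[r0-2:r0+90,cc-2:cc+3].mean(1)
                              ^^
NameError: name 'r0' is not defined. Did you mean: 'r'?
```

```bash
cat > bub.py <<'E'
from h import *
import sys
s=robot.sense(); print(s["time_s"],s["ee_pos"],s["wrist_force"],s["opening"])
c=robot.capture("wrist")
for r in robot.regions_of(c,"bubble")[:1]:
    a=np.argwhere(r["mask"]); print(round(r["conf"],2),r["point"],a.min(0),a.max(0))
p=proj(c,(.4819+.043*.186,-.0855+.043*.983,.1)); print("exp vial",p)
cc=int(round(p[1])); r0=int(p[0])-38
im=c["image"].astype(int)[r0:r0+76,cc-1:cc+2].mean(1)
for i in range(len(im)): print(r0+i,im[i].astype(int).tolist(),end="; " if (i+1)%6 else "\n")
save(c,sys.argv[1],(r0-30,r0+110,cc-70,cc+70),4)
E
python3 bub.py w8.png
```

```text
21.3833 [ 0.48259299 -0.08324288  0.19438385] [ 0.41821481 -1.00657911  0.0169758 ] 5.409540954892965e-05
0.7 [155.1, 276.5] [145 272] [159 285]
exp vial (np.float64(155.48431990584652), np.float64(279.19340085428126))
117 [80, 77, 75]; 118 [80, 76, 75]; 119 [72, 69, 69]; 120 [54, 52, 52]; 121 [48, 47, 47]; 122 [63, 61, 60]
123 [68, 65, 67]; 124 [77, 76, 70]; 125 [130, 132, 86]; 126 [198, 206, 112]; 127 [229, 234, 126]; 128 [230, 234, 128]
129 [228, 232, 127]; 130 [228, 232, 127]; 131 [228, 232, 127]; 132 [228, 232, 126]; 133 [228, 232, 126]; 134 [227, 232, 126]
135 [228, 232, 126]; 136 [228, 232, 127]; 137 [228, 232, 126]; 138 [228, 232, 127]; 139 [228, 233, 126]; 140 [228, 233, 125]
141 [223, 229, 114]; 142 [186, 196, 86]; 143 [127, 134, 69]; 144 [124, 126, 127]; 145 [214, 221, 226]; 146 [245, 247, 250]
147 [240, 243, 244]; 148 [226, 227, 226]; 149 [210, 211, 205]; 150 [184, 181, 167]; 151 [175, 171, 155]; 152 [177, 173, 157]
153 [177, 174, 157]; 154 [177, 173, 156]; 155 [177, 174, 157]; 156 [176, 172, 157]; 157 [178, 175, 158]; 158 [191, 191, 151]
159 [209, 215, 129]; 160 [208, 218, 98]; 161 [193, 204, 79]; 162 [150, 159, 63]; 163 [105, 110, 58]; 164 [175, 183, 92]
165 [228, 234, 117]; 166 [230, 235, 121]; 167 [228, 233, 119]; 168 [227, 232, 119]; 169 [227, 232, 119]; 170 [227, 232, 119]
171 [227, 232, 119]; 172 [227, 232, 119]; 173 [227, 232, 118]; 174 [228, 232, 119]; 175 [228, 233, 118]; 176 [223, 228, 110]
177 [209, 218, 92]; 178 [194, 205, 77]; 179 [176, 186, 71]; 180 [131, 138, 64]; 181 [77, 77, 61]; 182 [57, 54, 59]
183 [63, 60, 61]; 184 [102, 98, 96]; 185 [184, 180, 178]; 186 [237, 237, 238]; 187 [229, 232, 234]; 188 [179, 177, 176]
189 [157, 150, 147]; 190 [159, 152, 149]; 191 [161, 154, 150]; 192 [161, 155, 151];
```

View pics/w8.png

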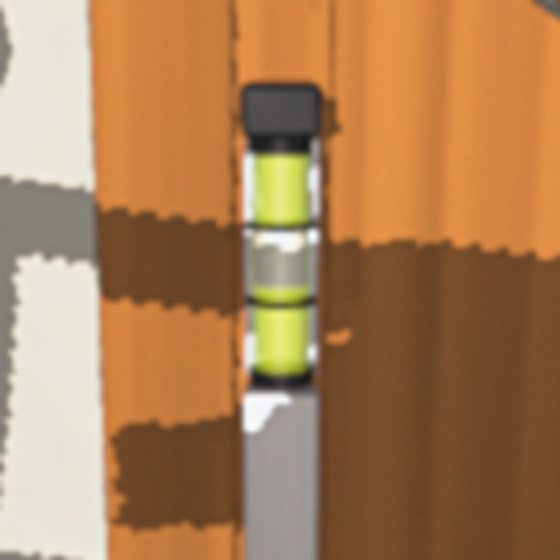

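```bash
python3 -m jog '[[[-1.5,0.46,0],0,2],[[-3,0.8,0],0,3],[[-3.5,0.9,0],0,3],[[-3,0.8,0],0,3],[[-2,0.6,0],0,3],[[0,0,0.4],-7,3],[[0,0,0.6],-7,3],[[0,0,0.6],-7,3],[[0,0,0.6],-2.3,3],[[0,0,0],0,3]]'
python3 -m jog '[[[0,0,1.5],0,3],[[0,0,2.5],0,3],[[0,0,2.5],0,3],[[0,0,1.5],0,3],[[0,0,1],0,3],[[0,0,0.3],0,3],[[0,0,0],0,3],[[0,0,0],0,3],[[0,0,0],0,3],[[0,0,0],0,3]]'
```

```text
time_s: 22.32
ee_pos: [0.4932, -0.2174, 0.1717]
ee_rot: [[-0.221, 0.975, -0.002], [0.975, 0.221, 0.001], [0.002, -0.002, -1.0]]
wrist_force: [-0.1, -1.4, -1.1]
opening: 0.0299
gripper_force: 0.0
time_s: 23.15
ee_pos: [0.4949, -0.2183, 0.0817]
ee_rot: [[-0.219, 0.976, 0.002], [0.976, 0.219, -0.001], [-0.002, 0.002, -1.0]]
wrist_force: [-0.2, 0.2, 0.6]
opening: 0.0297
gripper_force: 0.0
```

```bash
python3 -m jog '[[[0,0,0.3],0,3],[[0,0,0.2],0,3],[[0,0,0],0,1.5],[[0,0,0],0,0.5],[[0,0,0],0,0.5],[[0,0,0],0,0.5],[[0,0,0],0,0.5],[[0,0,0],0,0.5],[[0,0,0],0,0.5],[[0,0,0],0,0.5]]'
python3 -m jog '[[[0,0,0],2,0.5],[[0,0,0],3,0.5],[[0,0,0],3,0.5],[[0,0,0],3,0.5],[[0,0,0],1.5,0.5],[[0,0,0],0,0.5],[[0,0,0],0,0.5],[[0,0,0],0,0.5],[[0,0,0],0,0.5],[[0,0,0],0,0.5]]'
```

```text
time_s: 23.98
ee_pos: [0.4928, -0.2183, 0.0761]
ee_rot: [[-0.219, 0.976, -0.003], [0.976, 0.219, -0.001], [-0.0, -0.003, -1.0]]
wrist_force: [-7.9, -1.8, 9.5]
opening: 0.0108
gripper_force: 66.2
time_s: 24.82
ee_pos: [0.4925, -0.2184, 0.0761]
ee_rot: [[-0.003, 1.0, -0.004], [1.0, 0.003, -0.001], [-0.001, -0.004, -1.0]]
wrist_force: [-9.2, -0.6, 10.4]
opening: 0.0109
gripper_force: 66.4
```

```bash
python3 -m jog '[[[0,0,0],0,2],[[0,0,0],0,3],[[0,0,0],0,3],[[0,0,-0.5],0,3],[[0,0,-2],0,3],[[0,0,-3],0,3],[[0,0,-3],0,3],[[0,0,-2.5],0,3],[[0,0,-1],0,2],[[1.2,-0.1,0],0,1]]'
python3 -m jog '[[[3,-0.25,0],0,0],[[3,-0.25,0],0,0],[[3,-0.25,0],0,0],[[2,-0.2,0],0,0],[[1,0,0],0,0],[[0,0,0],6,0],[[0,0,0],4.9,0],[[0,0,0],0,0],[[0,0,0],0,0],[[0,0,0],0,0]]'
python3 bub.py w9.png
```

```text
time_s: 25.65
ee_pos: [0.4949, -0.2078, 0.1987]
ee_rot: [[-0.002, 1.0, 0.006], [1.0, 0.002, -0.004], [-0.004, 0.006, -1.0]]
wrist_force: [1.2, -0.6, 0.3]
opening: 0.0107
gripper_force: 0.0
time_s: 26.48
ee_pos: [0.4828, -0.0858, 0.1945]
ee_rot: [[0.184, 0.983, -0.001], [0.983, -0.184, 0.0], [0.0, -0.001, -1.0]]
wrist_force: [-0.8, 0.1, 0.1]
opening: -0.0
gripper_force: 0.0
26.4833 [ 0.48275253 -0.08576813  0.19445276] [-0.81408958  0.0743565   0.06262481] -3.940537409940668e-06
0.64 [152.0, 279.9] [144 272] [157 284]
exp vial (np.float64(152.13586994086225), np.float64(278.2526371970981))
114 [81, 77, 76]; 115 [74, 71, 70]; 116 [53, 51, 51]; 117 [44, 42, 42]; 118 [58, 54, 56]; 119 [67, 64, 66]
120 [78, 76, 71]; 121 [130, 133, 87]; 122 [198, 206, 112]; 123 [230, 234, 127]; 124 [230, 234, 129]; 125 [228, 233, 128]
126 [228, 232, 127]; 127 [228, 232, 128]; 128 [228, 232, 128]; 129 [228, 232, 128]; 130 [228, 232, 127]; 131 [228, 233, 128]
132 [228, 232, 127]; 133 [228, 232, 126]; 134 [228, 232, 126]; 135 [228, 233, 126]; 136 [229, 233, 127]; 137 [227, 232, 122]
138 [214, 223, 104]; 139 [
[... 337 characters left out ...]
73, 159]
156 [180, 177, 158]; 157 [182, 185, 134]; 158 [159, 167, 83]; 159 [117, 122, 56]; 160 [171, 179, 89]; 161 [228, 233, 118]
162 [231, 235, 122]; 163 [228, 233, 120]; 164 [228, 232, 119]; 165 [227, 232, 119]; 166 [228, 232, 119]; 167 [228, 232, 119]
168 [227, 233, 119]; 169 [227, 232, 119]; 170 [228, 232, 119]; 171 [228, 233, 119]; 172 [228, 233, 118]; 173 [221, 226, 107]
174 [204, 216, 88]; 175 [192, 203, 76]; 176 [161, 171, 69]; 177 [98, 102, 61]; 178 [60, 58, 59]; 179 [58, 55, 57]
180 [74, 71, 69]; 181 [136, 135, 132]; 182 [222, 226, 225]; 183 [245, 248, 248]; 184 [244, 246, 247]; 185 [243, 245, 247]
186 [241, 244, 247]; 187 [222, 225, 229]; 188 [173, 169, 168]; 189 [159, 152, 149];
```

```bash
python3 -m jog '[[[0,-0.06,1],0,0],[[0,0,2],0,0],[[0,0,2],0,0],[[0,0,1.5],0,0],[[0,0,0.8],0,0],[[0,0,0.5],0,0],[[0,0,0.2],0,0],[[0,0,0],0,0],[[0,0,0],0,0],[[0,0,0],0,0]]'
python3 -m jog '[[[0,0,0.1],0,0],[[0,0,0.1],0,0],[[0,0,0.1],0,0],[[0,0,0.1],0,0],[[0,0,0.05],0,0],[[0,0,0],0,0],[[0,0,0],0,0],[[0,0,0],0,0],[[0,0,0],0,0],[[0,0,0],0,0]]'
```

```text
time_s: 27.42
ee_pos: [0.4833, -0.0859, 0.1163]
ee_rot: [[0.186, 0.983, 0.002], [0.983, -0.186, -0.001], [-0.0, 0.002, -1.0]]
wrist_force: [0.3, 0.1, 0.0]
opening: -0.0001
gripper_force: 0.0
time_s: 28.25
ee_pos: [0.4826, -0.0856, 0.1108]
ee_rot: [[0.186, 0.983, 0.0], [0.983, -0.186, 0.0], [0.0, 0.0, -1.0]]
wrist_force: [-0.2, -0.4, -0.9]
opening: 0.0003
gripper_force: 0.0
```

```bash
python3 -m jog '[[[0,0,0.1],0,0],[[0,0,0.1],0,0],[[0,0,0.05],0,0],[[0,0,0.05],0,0],[[0,0,0],0,0],[[0,0,0],0,0],[[0,0,0],0,0],[[0,0,0],0,0],[[0,0,0],0,0],[[0,0,0],0,0]]'
```

```text
time_s: 29.08
ee_pos: [0.4826, -0.0857, 0.1079]
ee_rot: [[0.186, 0.983, 0.0], [0.983, -0.186, -0.0], [-0.0, 0.0, -1.0]]
wrist_force: [-0.3, 0.5, 0.0]
opening: 0.0
gripper_force: 0.0
```

```bash
python3 -m jog '[[[0,0,0.05],0,0],[[0,0,0.05],0,0],[[0,0,0.05],0,0],[[0,0,0],0,0],[[0,0,0],0,0],[[0,0,0],0,0],[[0,0,0],0,0],[[0,0,0],0,0],[[0,0,0],0,0],[[0,0,0],0,0]]'
```

```text
time_s: 29.92
ee_pos: [0.4825, -0.0856, 0.1063]
ee_rot: [[0.186, 0.983, -0.0], [0.983, -0.186, 0.0], [0.0, -0.0, -1.0]]
wrist_force: [0.5, 0.8, 0.9]
opening: -0.0003
gripper_force: 0.0
```

```bash
python3 -m jog '[[[0,0,0.05],0,0],[[0,0,0.05],0,0],[[0,0,0],0,0],[[0,0,0],0,0],[[0,0,0],0,0],[[0,0,0],0,0],[[0,0,0],0,0],[[0,0,0],0,0],[[0,0,0],0,0],[[0,0,0],0,0]]'
```

```text
time_s: 30.75
ee_pos: [0.4825, -0.0856, 0.1053]
ee_rot: [[0.186, 0.983, 0.0], [0.983, -0.186, 0.0], [0.0, -0.0, -1.0]]
wrist_force: [0.6, -0.3, -0.4]
opening: -0.0
gripper_force: 0.0
```

```bash
python3 -m jog '[[[0,0,0.05],0,0],[[0,0,0.05],0,0],[[0,0,0],0,0],[[0,0,0],0,0],[[0,0,0],0,0],[[0,0,0],0,0],[[0,0,0],0,0],[[0,0,0],0,0],[[0,0,0],0,0],[[0,0,0],0,0]]'
```

```text
time_s: 31.58
ee_pos: [0.483, -0.0858, 0.105]
ee_rot: [[0.186, 0.983, 0.001], [0.983, -0.186, -0.0], [-0.0, 0.001, -1.0]]
wrist_force: [-1.5, 0.6, 6.0]
opening: 0.0002
gripper_force: 2.7
```

```bash
python3 -m jog '[[[0,0,0.03],0,0],[[0,0,0.03],0,0],[[0,0,0],0,0],[[0,0,0],0,0],[[0,0,0],0,0],[[0,0,0],0,0],[[0,0,0],0,0],[[0,0,0],0,0],[[0,0,0],0,0],[[0,0,0],0,0]]'
python3 -m jog '[[[0,0,0],0,0],[[0,0,0],0,0],[[0,0,0],0,0],[[0,0,0],0,0],[[0,0,0],0,0],[[0,0,0],0,0],[[0,0,0],0,0],[[0,0,0],0,0],[[0,0,0],0,0],[[0,0,0],0,0]]'
python3 bub.py w10.png
```

```text
time_s: 32.42
ee_pos: [0.4834, -0.0859, 0.1049]
ee_rot: [[0.186, 0.983, 0.002], [0.983, -0.186, -0.001], [-0.0, 0.002, -1.0]]
wrist_force: [-1.2, 0.9, 8.4]
opening: -0.0002
gripper_force: 4.2
time_s: 33.25
ee_pos: [0.4834, -0.0859, 0.1049]
ee_rot: [[0.186, 0.983, 0.002], [0.983, -0.186, -0.001], [-0.0, 0.002, -1.0]]
wrist_force: [-2.2, 0.9, 8.4]
opening: 0.0002
gripper_force: 4.2
33.25 [ 0.48337366 -0.08587938  0.10491746] [-2.21960224  0.9326195   8.44787414] 0.00021216871628346694
0.61 [175.3, 278.9] [163 265] [184 286]
exp vial (np.float64(177.05528980544767), np.float64(276.06938945203177))
139 [232, 236, 135]; 140 [232, 235, 135]; 141 [232, 235, 135]; 142 [232, 235, 134]; 143 [232, 236, 135]; 144 [232, 235, 135]
145 [232, 235, 135]; 146 [232, 235, 134]; 147 [232, 236, 134]; 148 [232, 235, 134]; 149 [232, 235, 134]; 150 [232, 235, 133]
151 [232, 235, 133]; 152 [232, 236, 133]; 153 [230, 233, 128]; 154 [220, 224, 112]; 155 [206, 214, 94]; 156 [199, 207, 89]
157 [166, 172, 78]; 158 [94, 96, 63]; 159 [92, 92, 72]; 160 [171, 175, 92]; 161 [222, 225, 112]; 162 [216, 220, 145]
163 [209
[... 359 characters left out ...]
7, 161]
181 [181, 177, 161]; 182 [182, 177, 162]; 183 [182, 178, 160]; 184 [188, 189, 142]; 185 [198, 205, 103]; 186 [199, 208, 79]
187 [165, 172, 66]; 188 [83, 85, 43]; 189 [79, 81, 47]; 190 [180, 186, 90]; 191 [234, 238, 119]; 192 [235, 238, 123]
193 [232, 236, 121]; 194 [232, 236, 121]; 195 [231, 236, 120]; 196 [231, 235, 119]; 197 [231, 235, 118]; 198 [231, 235, 118]
199 [231, 235, 118]; 200 [231, 235, 117]; 201 [231, 235, 118]; 202 [231, 235, 118]; 203 [230, 235, 117]; 204 [231, 235, 117]
205 [231, 235, 118]; 206 [230, 235, 116]; 207 [222, 227, 102]; 208 [204, 214, 79]; 209 [196, 207, 72]; 210 [197, 208, 72]
211 [198, 209, 71]; 212 [200, 211, 72]; 213 [197, 208, 70]; 214 [165, 175, 61];
```

```bash
python3 -m jog '[[[0,0,0.03],0,0],[[0,0,0.03],0,0],[[0,0,0],0,0],[[0,0,0],0,0],[[0,0,0],0,0],[[0,0,0],0,0],[[0,0,0],0,0],[[0,0,0],0,0],[[0,0,0],0,0],[[0,0,0],0,0]]'
python3 -m jog '[[[0,0,0],0,0],[[0,0,0],0,0],[[0,0,0],0,0],[[0,0,0],0,0],[[0,0,0],0,0],[[0,0,0],0,0],[[0,0,0],0,0],[[0,0,0],0,0],[[0,0,0],0,0],[[0,0,0],0,0]]'
python3 bub.py w11.png | sed -n '2p;5,13p'
```

```text
time_s: 34.18
ee_pos: [0.4838, -0.086, 0.1049]
ee_rot: [[0.186, 0.983, 0.003], [0.983, -0.186, -0.001], [-0.0, 0.003, -1.0]]
wrist_force: [-2.1, 1.4, 11.8]
opening: 0.0
gripper_force: 5.6
time_s: 35.02
ee_pos: [0.4838, -0.086, 0.1049]
ee_rot: [[0.186, 0.983, 0.003], [0.983, -0.186, -0.001], [-0.0, 0.003, -1.0]]
wrist_force: [-1.9, 0.5, 11.2]
opening: 0.0002
gripper_force: 5.6
0.68 [176.2, 275.3] [162 266] [184 286]
145 [232, 235, 128]; 146 [232, 235, 128]; 147 [232, 235, 129]; 148 [232, 235, 128]; 149 [232, 235, 128]; 150 [232, 235, 128]
151 [232, 235, 128]; 152 [233, 235, 129]; 153 [230, 233, 123]; 154 [220, 223, 106]; 155 [206, 214, 87]; 156 [199, 206, 81]
157 [166, 172, 72]; 158 [93, 95, 60]; 159 [90, 89, 67]; 160 [169, 174, 85]; 161 [223, 227, 118]; 162 [224, 227, 178]
163 [219, 222, 219]; 164 [210, 211, 207]; 165 [184, 181, 167]; 166 [176, 172, 155]; 167 [177, 174, 157]; 168 [177, 174, 157]
169 [178, 174, 158]; 170 [178, 174, 157]; 171 [178, 174, 157]; 172 [177, 173, 157]; 173 [177, 173, 156]; 174 [177, 173, 157]
175 [177, 173, 157]; 176 [177, 173, 156]; 177 [177, 173, 157]; 178 [177, 174, 157]; 179 [176, 172, 156]; 180 [177, 173, 157]
181 [176, 173, 157]; 182 [176, 172, 157]; 183 [179, 176, 153]; 184 [189, 191, 127]; 185 [201, 208, 86]; 186 [200, 209, 71]
187 [164, 171, 61]; 188 [82, 85, 40]; 189 [80, 82, 47]; 190 [180, 186, 88]; 191 [233, 238, 114]; 192 [234, 238, 118]
193 [231, 235, 116]; 194 [231, 235, 115]; 195 [231, 235, 115]; 196 [230, 235, 114]; 197 [231, 235, 115]; 198 [230, 235, 113]
```

The bubble is still centred under an 11 N press, so I'm handing in.

```bash
python3 -c "
from bench import robot
print(robot.hand_in())"
```

```text
the job is handed in; nothing more can be done
None
```

The spirit level stands in the plate groove about midway along the shelf with its bubble centred between the lines (within about 0.3 mm), the knob is released, and the fingers are still pressing the level's top at about 11 N; I handed the job in at about 35 s, and no verdict came back.

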